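# Load the core magazine

## Robot

A 6-joint arm with a two-finger parallel gripper is mounted at the origin on the work surface; the furniture and walls round the work are solid. World frame = base frame: x ahead of the robot, y to its left, z up, the work surface at z = 0. Lengths are in m, angles in rad, forces in N, time in s.
With the tool pointing down it reaches from about 0.375 to 0.9 m from the base axis. Payload 3.1 kg.
Tool frame: the origin (TCP) lies at the very end of the fingers, on their centre line; the grasp point (between the pads) lies 19 mm behind it; z points along the fingers, y is the line along which they close (so a half turn about z gives the same grasp; the last joint's range is limited). The gripper opens to 87 mm and grips with 3 to 60 N. Pads are 19 mm wide; open, the fingers measure 117 mm over their backs; the gripper's body (75 mm by 190 mm) begins 51 mm behind the grasp point.
Start: joints at [1.109, 0.527, 1.433, -0, 1.181, -0.178], TCP at [0.174, 0.6, 0.223] pointing down, gripper open.
Joint ranges: [-3.08, 3.08], [-0.75, 2.2], [0.22, 2.44], [-1.43, 4.57], [0, 2.65], [-2.85, 2.85]. Speed limits (rad/s): [2.79, 2.79, 3.14, 3.14, 3.14, 3.14].

## Interface

Orientations are given as a unit quaternion [x, y, z, w].
In Python, from rig import status, viewer, robot gives the robot as it stands.
- The arm moves only by the tool arm_command, never from a script. Its arguments are lists of equal length, an entry for each row: "delta_rot": the turn, a rotation vector about the tool's x, y, z in degrees, a list of three; "delta_pos": the shift along the tool's x, y, z in m, a list of three; "gripper": the closure, from -1 (fully open) to 1 (shut). In form: {"delta_rot": [[rx, ry, rz], ...], "delta_pos": [[dx, dy, dz], ...], "gripper": [gripper, ...]}. A call has 1 to 12 rows; each row is the pose to reach, as a shift and turn from the pose commanded when the call began, along the tool's axes at that moment; what a row does not reach only later rows make up. A row lasts 1/12 s, in which the tool goes at most 41.7 mm and 7.16 degrees, less where a joint would pass 70% of its speed; a pose out of reach is approached as far as the arm can. A call with a gripper value outside its range is refused whole. The fingers move at their own pace and stop on an object; "grip_force" is the grip in N (left out, the last holds). Time passes only in rows, so rows that repeat a pose let the fingers close. It gives the time, the measured TCP pose, the force, the opening and the grip force at its end, in the units of the state.
- status.get_obs(): the state, without advancing time (a new reading comes with each control period).
- viewer.camera(name): name is "scene" or "top" or "wrist"; returns a dict with "pixels" (400x640x3 uint8, blue, green, red), "fx", "fy", "cx", "cy" (pixels), "pose" (4x4, takes a point from camera to world coordinates); the wrist camera has in their place "mount" (4x4, takes a point from camera to tool coordinates, whose origin is the TCP and whose axes are the flange's). Camera axes: x right, y down, z forward; pixel columns grow to the right and rows downward; lengths in m; the calibration is good to about 2 mm. A picture is of the moment at which its call begins: read the wrist's pose just before it. There is no depth.
- robot.hand_in(): hands the job in; it is judged then, once.
The state is a dict: "time": time; "q": joint angles; "joint_velocities": joint speeds; "joint_torque": joint torques, N m; "position": TCP position; "tool_rot": TCP orientation; "ft_force": force on the tool from outside, world axes, zero at the start; "moment": the same for the moment, N m; "grip_width": finger opening in m; "grip_force": force on a finger pad.
Only numpy, scipy, OpenCV 4.12 (cv2) and the standard library are available. Lean on these libraries where they do the work, as an engineer would, in place of code of your own. Each camera call takes 0.05 s, during which the arm holds its last target. There are 200 camera calls.

## Task

Gently sweep the three yellow ring cores along the tray with your fingertips, one after another through the narrow gate into the slot, without gripping any or picking it up; then push the red tab so that the gate slides fully shut behind them. Leave everything round the tray where it is.

Things in the scene. Friction and masses are not known exactly. Their poses are not given: they have to be found in the camera images.
- core_tray: Shallow tray for ring cores, grey, black walls, fixed. Origin: on the bench at the slot's mouth, on its axis; z up, +y along the slot away from the pan, x across. Floor 6 mm above the bench, all walls and rails 12 mm above it: lower than the cores' tops (20 mm), so fingers can travel above the walls. Pan: x -80 to 80, y -145 to -62 mm.
- slot_mouth (a point): Mouth of the slot, on its axis at floor height (tray x = 0, y = 0, 6 mm above the bench). Funnel walls run straight from tray x = +-80, y = -62 mm to x = +-15.5, y = -11 mm. Slot: 31 mm wide between bright rails 10 mm thick, from y = -1 to the end stop's face at y = 88 mm; three cores in a row leave 7 mm over.
- gate (a joint): Sliding gate of the slot, m: 0 open, 0.034 shut against its stop; starts open (0 to 0.004). A steel tongue 5.4 mm thick (tray y -7 to -2 mm), its top 12 mm above the bench, slides along the tray's +x across the passage. Stays where it is left; 1 to 2 N moves it.
- gate_tab (a point): Centre of the gate's red push tab: 10 mm along the tray's x, 18 mm along y, from 12 to 28 mm above the bench. At tray x = -60, y = -4.5 mm when open, x = -26 mm when shut: push it towards the slot. Metal guides beside it are 11 mm above the bench.
- core_a: Yellow ring core, one of three alike, lying flat in the pan: outside 27 mm, hole 14.5 mm, height 14 mm, about 25 g. Origin under its centre, 6 mm above the bench. Any order will do.
- core_b: Yellow ring core, one of three alike, lying flat in the pan: outside 27 mm, hole 14.5 mm, height 14 mm, about 25 g. Origin under its centre, 6 mm above the bench. Any order will do.
- core_c: Yellow ring core, one of three alike, lying flat in the pan: outside 27 mm, hole 14.5 mm, height 14 mm, about 25 g. Origin under its centre, 6 mm above the bench. Any order will do.
- lid: Bystander: white round screw lid, 38 mm across and 10 mm high, lying flat; origin under its middle.
- tape: Bystander: roll of black tape, 50 mm across and 18 mm high; origin under its middle.
- vial: Bystander: small dark red bottle with a pale cap, 30 mm across and 62 mm high, standing; origin under its middle.
- cutters: Bystander: red-handled cutters, 130 mm long and 11 mm high, lying; origin under its middle.
- spool: Bystander: spool of solder, about 58 mm across and 27 mm high, standing on its flange; origin under its middle.
Things that resemble listed ones, but are neither listed nor needed, are in the scene too. Leave any turquoise look-alike of the core_a alone.

How it is judged:
On the way, in this order (a step that is already met when the one before it is completed fails the run):
1. a first core lies in the slot, past the gate (((y of core_a in the frame of core_tray between 0.011 and 0.08 m and x of core_a in the frame of core_tray between -0.006 and 0.006 m and height (world z) of core_a below 0.01 m) or (y of core_b in the frame of core_tray between 0.011 and 0.08 m and x of core_b in the frame of core_tray between -0.006 and 0.006 m and height (world z) of core_b below 0.01 m) or (y of core_c in the frame of core_tray between 0.011 and 0.08 m and x of core_c in the frame of core_tray between -0.006 and 0.006 m and height (world z) of core_c below 0.01 m))), for 0.2 s.
2. a second core lies in the slot as well ((((y of core_a in the frame of core_tray between 0.011 and 0.08 m and x of core_a in the frame of core_tray between -0.006 and 0.006 m and height (world z) of core_a below 0.01 m) and (y of core_b in the frame of core_tray between 0.011 and 0.08 m and x of core_b in the frame of core_tray between -0.006 and 0.006 m and height (world z) of core_b below 0.01 m)) or ((y of core_a in the frame of core_tray between 0.011 and 0.08 m and x of core_a in the frame of core_tray between -0.006 and 0.006 m and height (world z) of core_a below 0.01 m) and (y of core_c in the frame of core_tray between 0.011 and 0.08 m and x of core_c in the frame of core_tray between -0.006 and 0.006 m and height (world z) of core_c below 0.01 m)) or ((y of core_b in the frame of core_tray between 0.011 and 0.08 m and x of core_b in the frame of core_tray between -0.006 and 0.006 m and height (world z) of core_b below 0.01 m) and (y of core_c in the frame of core_tray between 0.011 and 0.08 m and x of core_c in the frame of core_tray between -0.006 and 0.006 m and height (world z) of core_c below 0.01 m)))), for 0.2 s.
3. all three cores lie in the slot (y of core_a in the frame of core_tray between 0.011 and 0.08 m and x of core_a in the frame of core_tray between -0.006 and 0.006 m and height (world z) of each of core_a, core_b, core_c below 0.01 m and y of core_b in the frame of core_tray between 0.011 and 0.08 m and x of core_b in the frame of core_tray between -0.006 and 0.006 m and y of core_c in the frame of core_tray between 0.011 and 0.08 m and x of core_c in the frame of core_tray between -0.006 and 0.006 m), for 0.2 s.
4. the gate is shut behind them (value of joint gate above 0.031 m), for 0.2 s.
At the end, for the whole second after the job is handed in: All three cores lie flat in the slot, wholly past the gate (centre more than 11 mm beyond the mouth), at rest, and the gate is shut to within 3 mm (all of step 3 and value of joint gate above 0.031 m and linear speed of each of core_a, core_b, core_c below 0.02 m/s); the robot touches nothing.
It fails at once if a core is lifted off the tray's floor (by 11 mm) or put on edge (height (world z) of any of core_a, core_b, core_c above 0.017 m or angle between any of core_a, core_b, core_c's own z axis and vertical above 0.6 rad).
It fails at once if a core is gripped or pressed with more than 30 N (contact force between the fingers and core_a above 30 N or contact force between the fingers and core_b above 30 N or contact force between the fingers and core_c above 30 N).
It fails at once if a core falls off the tray (height (world z) of any of core_a, core_b, core_c below 0.001 m).
It fails at once if a thing round the tray is moved by more than 15 mm (distance of any of lid, tape, vial, cutters, spool from where it was at the start of the episode above 0.015 m).
It also fails if it takes over 72 s, if anything falls off the work surface, if the arm or the gripper's body presses on something with over 40 N, if the wrist force passes 120 N, or if a joint passes its speed limit or range.

## Working session

There is one attempt and no reset: what is moved stays moved. The work goes in short steps, Python scripts to look and compute and a tool call to move; the robot and the scene stay as the last step left them, time stands still between calls to the robot, and variables do not carry over. Pictures are saved under pics/ and viewed, at most 10 in all, crops included, and the job is handed in when it is done.

Besides the shell and the picture viewer there is one more tool, called after "Request:" as name(argument=value, ...), one argument or row to a line, values as JSON. arm_command: Moves the arm, as the interface text tells. Its arguments: {"type":"object","properties":{"delta_rot":{"type":"array","items":{"type":"array","items":{"type":"number"}}},"delta_pos":{"type":"array","items":{"type":"array","items":{"type":"number"}}},"gripper":{"type":"array","items":{"type":"number"}},"grip_force":{"type":"number"}},"required":["delta_rot","delta_pos","gripper"]}

```bash
mkdir -p pics
cat > h.py <<'E'
import numpy as np, cv2
from rig import status, viewer, robot
def rays(c,px):
    px=np.atleast_2d(np.asarray(px,float))
    d=np.c_[(px[:,0]-c['cx'])/c['fx'],(px[:,1]-c['cy'])/c['fy'],np.ones(len(px))]
    return c['pose'][:3,3], d@c['pose'][:3,:3].T
def onplane(c,px,z):
    o,d=rays(c,px); return o+d*((z-o[2])/d[:,2])[:,None]
E
python3 - <<'E'
from h import *
s=status.get_obs();print(s)
for n in('top','scene'):
    c=viewer.camera(n);cv2.imwrite(f'pics/{n}0.png',c['pixels']);print(n,c['fx'],c['cx'],c['cy'],np.round(c['pose'],3).tolist())
E
```

```text
{'time': 0.0, 'q': array([ 1.10952223e+00,  5.28474161e-01,  1.43389904e+00, -2.13606920e-05,
        1.18139593e+00, -1.78504360e-01]), 'joint_velocities': array([ 0.00010777, -0.00132791,  0.00087791,  0.00080511, -0.00076592,
       -0.00161268]), 'joint_torque': array([-1.18197135e-03, -4.40045357e+01, -1.76589882e+01,  6.33806898e-02,
        5.83236536e-02, -1.63549607e-04]), 'position': array([0.1740338 , 0.59951734, 0.22156776]), 'tool_rot': array([ 1.40910191e-01,  9.90021784e-01, -1.03613952e-03, -3.32834120e-04]), 'ft_force': array([-0.25824274, -0.94082882, -0.98887526]), 'moment': array([0.04441106, 0.02768558, 0.000842  ]), 'grip_force': 0.0, 'grip_width': 0.0871842994776462}
top 450.33716445112293 326.97217906444337 204.3032329213073 [[0.023, -0.995, 0.093, 0.463], [-0.999, -0.02, 0.026, 0.266], [-0.024, -0.093, -0.995, 1.032], [0.0, 0.0, 0.0, 1.0]]
scene 404.37557000337114 319.0256373551219 196.29381917132002 [[0.777, -0.281, 0.564, 0.067], [-0.63, -0.373, 0.682, -0.317], [0.019, -0.884, -0.466, 0.444], [0.0, 0.0, 0.0, 1.0]]
```

View pics/top0.png

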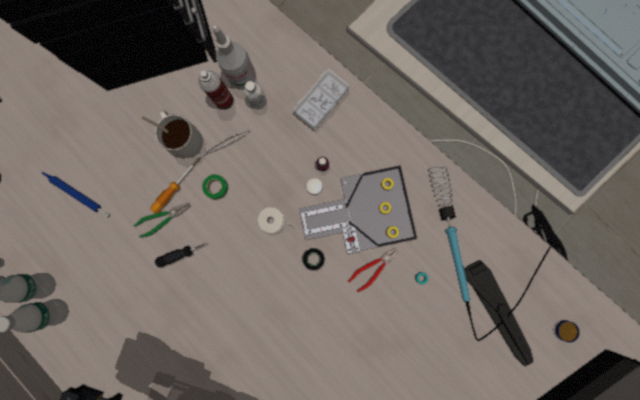

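View pics/scene0.png

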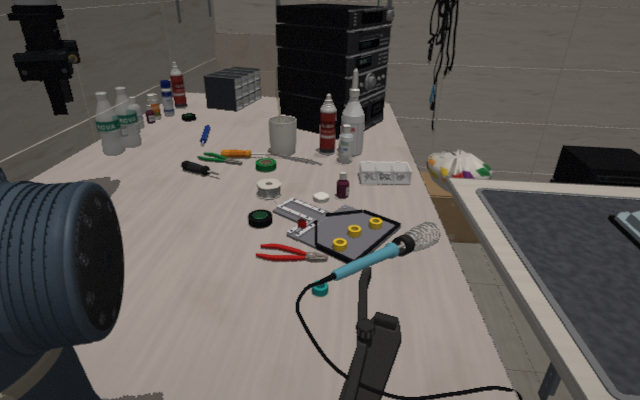

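The top view shows the tray at about (375,210), with its slot to the left and cores at (388,184), (385,208) and (392,232). The red tab is at (350,240), the vial at (322,163), the lid at (314,186), the tape at (313,259) and the cutters at (372,270). The scene view agrees with this.

Run:
```python
from h import *
c=viewer.camera('top');im=c['pixels']
cr=im[150:275,285:430];cv2.imwrite('pics/crop.png',cv2.resize(cr,None,fx=4.5,fy=4.5,interpolation=cv2.INTER_CUBIC))
hsv=cv2.cvtColor(im,cv2.COLOR_BGR2HSV)
def blobs(m,z,name,amin=8):
    m=m.astype(np.uint8);n,l,st,ce=cv2.connectedComponentsWithStats(m)
    for i in range(1,n):
        x,y=ce[i]
        if st[i,4]>=amin and 285<x<430 and 150<y<290: print(name,st[i,4],ce[i].round(1),onplane(c,ce[i],z)[0].round(4))
H,S,V=cv2.split(hsv)
blobs((H>20)&(H<35)&(S>140)&(V>90),.018,'core')
blobs(((H<8)|(H>172))&(S>120)&(V>70),.02,'red')
blobs((V<45),.012,'black',30)
```

```text
core 68 [387.  183.3] [0.6084 0.1569 0.018 ]
core 68 [384.8 207.4] [0.5535 0.1613 0.018 ]
core 69 [392.  231.7] [0.4991 0.1446 0.018 ]
red 17 [350.6 238.9] [0.481  0.2371 0.02  ]
red 137 [364.1 268.2] [0.4166 0.206  0.02  ]
red 140 [372.2 277.8] [0.3959 0.1877 0.02  ]
black 174 [312.7 258.7] [0.4347 0.3213 0.012 ]
```

View pics/crop.png

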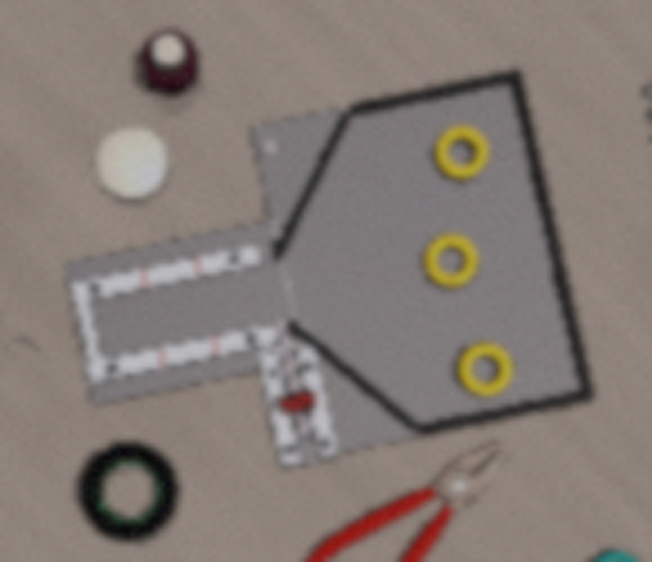

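The crop shows the pan corners at (518,76), (588,396), (352,108) and (420,428), the mouth wall ends at (278,252) and (290,326), and the tab at (297,402). I'll fit the tray frame from these.

```bash
cat >> h.py <<'E'
def fit(t,w):
    # rigid 2D: w = R t + p
    tc,wc=t.mean(0),w.mean(0);a=t-tc;b=w-wc
    th=np.arctan2((a[:,0]*b[:,1]-a[:,1]*b[:,0]).sum(),(a*b).sum())
    R=np.array([[np.cos(th),-np.sin(th)],[np.sin(th),np.cos(th)]]);return th,R,wc-R@tc
E
python3 - <<'E'
from h import *
c=viewer.camera('top')
px=np.array([[518,76],[588,396],[352,108],[420,428],[278,252],[290,326]])/4.5+[285,150]
t=np.array([[82,-147],[-82,-147],[82,-62],[-82,-62],[16.5,-10],[-16.5,-10]])/1e3
w=onplane(c,px,.012)[:,:2];th,R,p=fit(t,w)
print(np.degrees(th),p,((w-p)@R-t).round(4)*1e3)
for q in [[.6084,.1569],[.5535,.1613],[.4991,.1446],[.481,.2371]]: print(((np.array(q)-p)@R*1e3).round(1))
s=status.get_obs();from scipy.spatial.transform import Rotation as Ro
print(Ro.from_quat(s['tool_rot']).as_matrix().round(3).tolist())
w=viewer.camera('wrist');print(w['mount'].round(3).tolist(),w['fx'])
for n,q in dict(lid=(132,162),vial=(168,60),tape=(128,490),cut=(490,450)).items():
    print(n,((onplane(c,np.array(q)/4.5+[285,150],.01)[0,:2]-p)@R*1e3).round())
E
```

```text
12.59555037491025 [0.53505541 0.25275269] [[ 0.4 -0.6]
 [-0.9 -0.6]
 [ 1.1  0.2]
 [-0.1 -0.1]
 [ 2.1 -0.2]
 [-2.7  1.3]]
[  50.7 -109.5]
[ -1.9 -93.3]
[-58.7 -97.7]
[-56.2  -3.5]
[[-0.96, 0.279, -0.001], [0.279, 0.96, -0.001], [0.0, -0.001, -1.0]]
[[0.001, -0.968, -0.25, 0.068], [1.0, 0.001, 0.001, 0.001], [-0.001, -0.25, 0.968, -0.162], [0.0, 0.0, 0.0, 1.0]] 288.2119953586053
lid [79. 53.]
vial [126.  25.]
tape [-84.  87.]
cut [-100.  -94.]
```

```bash
cat >> h.py <<'E'
from scipy.spatial.transform import Rotation as Ro
TH,P=np.radians(12.6),np.array([.53506,.25275])
def setfit(th,p):
    global TH,P; TH,P=th,np.array(p)
def rz(a): return np.array([[np.cos(a),-np.sin(a)],[np.sin(a),np.cos(a)]])
def tray(xy): return (np.asarray(xy)[...,:2]-P)@rz(TH)      # world -> tray
def world(xy): return P+rz(TH)@np.asarray(xy,float)
def go(wps):
    "wps: tray x,y,z in mm, heading deg (0: tool x along tray +y); prints tool-frame shift and turn"
    s=status.get_obs();Rt=Ro.from_quat(s['tool_rot'])
    for x,y,z,h in wps:
        d=Rt.inv().apply(np.r_[world([x/1e3,y/1e3]),z/1e3]-s['position'])
        a=TH+np.pi/2+np.radians(h);X=np.array([np.cos(a),np.sin(a),0]);Z=np.array([0,0,-1.])
        T=Ro.from_matrix(np.c_[X,np.cross(Z,X),Z])
        print((x,y,z,h),'pos',d.round(4).tolist(),'rot',(Rt.inv()*T).as_rotvec(degrees=True).round(1).tolist())
def where():
    s=status.get_obs();X=Ro.from_quat(s['tool_rot']).as_matrix()[:,0]
    print('t',round(s['time'],2),'tray',(tray(s['position'])*1e3).round(1),'z',round(s['position'][2]*1e3,1),'h',round(np.degrees(np.arctan2(X[1],X[0])-TH)-90,1),'w',round(s['grip_width']*1e3,1),'F',s['ft_force'].round(1))
E
python3 -c "
from h import *
go([(0,-60,200,0)])"
```

```text
(0, -60, 200, 0) pos [-0.4723, -0.2852, 0.0223] rot [-0.1, 0.0, 61.2]
```

Request:
arm_command(
  delta_rot=[
    [0, 0, 7],
    [0, 0, 14],
    [0, 0, 21],
    [0, 0, 28],
    [0, 0, 35],
    [0, 0, 42],
    [0, 0, 49],
    [0, 0, 56],
    [-0.1, 0, 61.2],
    [-0.1, 0, 61.2],
    [-0.1, 0, 61.2],
    [-0.1, 0, 61.2],
  ],
  delta_pos=[
    [-0.035, -0.021, 0],
    [-0.07, -0.042, 0],
    [-0.105, -0.063, 0],
    [-0.14, -0.085, 0],
    [-0.175, -0.106, 0],
    [-0.21, -0.127, 0],
    [-0.245, -0.148, 0],
    [-0.28, -0.169, 0],
    [-0.315, -0.19, 0],
    [-0.35, -0.211, 0],
    [-0.385, -0.233, 0.01],
    [-0.42, -0.254, 0.02],
  ],
  gripper=[0.58, 0.58, 0.58, 0.58, 0.58, 0.58, 0.58, 0.58, 0.58, 0.58, 0.58, 0.58],
  grip_force=5,
)

```text
time: 1.25
position: [0.5075, 0.2383, 0.2033]
tool_rot: [0.625, 0.78, 0.002, 0.001]
ft_force: [0.5, 0.9, -0.4]
grip_width: 0.0203
grip_force: 0.0
```

Request:
arm_command(
  delta_rot=[
    [0, 0, 0],
    [0, 0, 0],
    [0, 0, 0],
    [0, 0, 0],
  ],
  delta_pos=[
    [-0.035, -0.021, 0],
    [-0.052, -0.031, 0],
    [-0.052, -0.031, 0],
    [-0.052, -0.031, 0],
  ],
  gripper=[0.58, 0.58, 0.58, 0.58],
)

```text
time: 1.58
position: [0.4871, 0.1816, 0.2027]
tool_rot: [0.626, 0.78, 0.001, -0.0]
ft_force: [0.3, -0.3, 0.4]
grip_width: 0.0188
grip_force: 0.0
```

Run:
```python
from h import *
where();s=status.get_obs();c=viewer.camera('wrist')
M=np.eye(4);M[:3,:3]=Ro.from_quat(s['tool_rot']).as_matrix();M[:3,3]=s['position'];c['pose']=M@c['mount']
np.savez('w0.npz',**c);cv2.imwrite('pics/w0.png',c['pixels'])
hsv=cv2.cvtColor(c['pixels'],cv2.COLOR_BGR2HSV);H,S,V=cv2.split(hsv)
for nm,m,z in (('core',(H>20)&(H<35)&(S>140)&(V>80),.019),('red',((H<8)|(H>172))&(S>120)&(V>60),.024)):
    n,l,st,ce=cv2.connectedComponentsWithStats(m.astype(np.uint8))
    for i in range(1,n):
        if st[i,4]>25: print(nm,st[i].tolist(),ce[i].round(1),(tray(onplane(c,ce[i],z))*1e3).round(1))
```

```text
t 1.58 tray [-62.3 -59. ] z 202.7 h -0.2 w 18.8 F [ 0.3 -0.3  0.4]
core [356, 201, 21, 21, 203] [366.6 210.5] [[ -3.  -89.8]]
core [312, 205, 20, 22, 198] [322.1 214.3] [[-58.5 -94.6]]
core [396, 213, 22, 13, 162] [406.6 219.3] [[  47.9 -101.5]]
red [245, 118, 36, 70, 510] [265.8 152.1] [[-124.4  -17.2]]
red [225, 131, 49, 61, 536] [246.6 163.1] [[-147.7  -30. ]]
red [321, 132, 7, 16, 102] [323.9 139.4] [[-56.6  -2.7]]
```

View pics/w0.png

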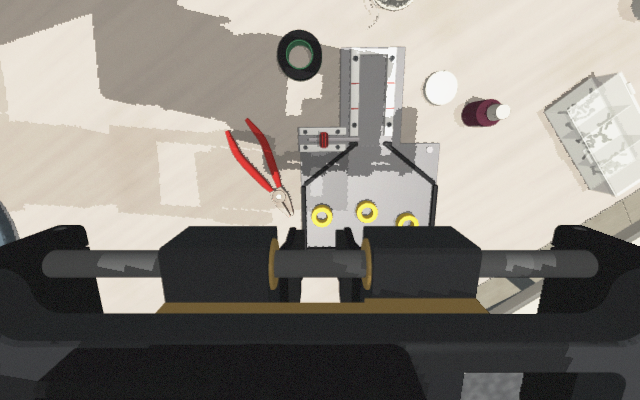

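The wrist view shows the cores at (367,210), (322,214) and (407,219), the last one partly hidden. It also shows the tab at (324,139), the funnel ends at about (357,144) and (386,144), the wall bends at (304,187) and (435,187), and the slot's inner end at about (359,54) to (386,54). I'll refine the fit from the black wall pixels.

Run:
```python
from h import *
c=dict(np.load('w0.npz'));g=cv2.cvtColor(c['pixels'],cv2.COLOR_BGR2GRAY)
for r in (60,80,100,120,126): print(r,g[r,338:410].tolist())
for r in (144,150,160,170,180,190,200,210,220):
    cols=np.where(g[r,298:442]<60)[0]+298
    print(r,cols.tolist(), [ (tray(onplane(c,[k.mean(),r],.012))[0]*1e3).round(1).tolist() for k in (cols[cols<370],cols[cols>370]) if len(k)])
```

```text
60 [145, 124, 99, 119, 125, 125, 126, 125, 127, 128, 127, 103, 104, 168, 195, 158, 110, 90, 92, 131, 196, 171, 133, 127, 126, 124, 125, 125, 125, 126, 126, 124, 126, 128, 123, 125, 127, 125, 124, 127, 126, 126, 123, 126, 125, 125, 127, 101, 104, 127, 189, 199, 140, 114, 135, 224, 247, 247, 208, 192, 197, 197, 198, 197, 198, 196, 185, 223, 228, 229, 230, 228]
80 [145, 138, 101, 118, 124, 127, 124, 129, 126, 125, 127, 124, 111, 184, 199, 206, 205, 206, 210, 209, 207, 149, 127, 126, 128, 124, 125, 125, 125, 125, 125, 125, 126, 125, 129, 124, 127, 125, 126, 123, 123, 124, 126, 123, 124, 126, 124, 111, 113, 214, 247, 247, 247, 247, 247, 247, 247, 208, 195, 199, 199, 200, 194, 198, 199, 183, 224, 231, 229, 230, 230, 230]
100 [143, 122, 101, 124, 127, 126, 126, 127, 124, 126, 122, 101, 126, 189, 201, 199, 203, 206, 206, 208, 197, 143, 125, 126, 127, 127, 127, 126, 123, 123, 126, 126, 127, 124, 127, 123, 125, 128, 127, 124, 124, 125, 126, 124, 126, 107, 102, 109, 246, 247, 247, 247, 247, 247, 247, 247, 210, 196, 201, 200, 201, 201, 201, 203, 190, 220, 226, 226, 225, 226, 227, 226]
120 [146, 
[... 665 characters left out ...]
, 120, 144, 147, 149, 149, 148, 150, 149, 147, 147]
144 [321, 323, 327, 350, 351, 352, 353, 354, 355, 356, 357] [[-30.5, -8.6]]
150 [346, 347, 348, 349, 392, 393, 394, 395, 396] [[-27.8, -15.7], [28.4, -15.8]]
160 [332, 333, 334, 335, 336, 337, 403, 404, 405, 406, 407, 408] [[-43.4, -27.7], [43.2, -27.9]]
170 [319, 320, 321, 322, 323, 324, 325, 416, 419, 420] [[-58.6, -39.9], [59.9, -40.2]]
180 [307, 308, 428, 429, 430, 431, 432] [[-76.6, -52.3], [75.4, -52.6]]
190 [304, 305, 432, 433, 436] [[-80.5, -65.0], [81.2, -65.3]]
200 [304, 305, 432, 435] [[-80.7, -77.9], [82.2, -78.2]]
210 [305, 431, 434, 435] [[-80.2, -91.0], [83.3, -91.3]]
220 [305, 430, 431, 433] [[-80.4, -104.3], [82.0, -104.7]]
```

Run:
```python
from h import *
c=dict(np.load('w0.npz'))
for r,a,b in ((60,359.3,387.6),(80,359,386.8),(100,358.6,386),(120,358,385.2)): print((tray(onplane(c,[[a,r],[b,r]],.012))*1e3).round(1).tolist())
go([(-2.5,-123,70,0),(-2.5,-123,14.5,0)])
```

```text
[[-16.8, 83.9], [15.0, 83.9]]
[[-16.5, 63.0], [15.3, 63.0]]
[[-16.2, 41.4], [15.6, 41.4]]
[[-16.2, 19.1], [15.9, 19.1]]
(-2.5, -123, 70, 0) pos [-0.0649, 0.059, 0.133] rot [0.1, -0.1, -0.1]
(-2.5, -123, 14.5, 0) pos [-0.065, 0.0588, 0.1885] rot [0.1, -0.1, -0.1]
```

```bash
sed -i 's/^TH,P=.*/TH,P=np.radians(12.9),np.array([.5348,.2535])/' h.py
python3 - <<'E'
from h import *
go([(-2.5,-123,70,0),(-2.5,-123,14.5,0),(-2.5,-100,14.5,0),(-2,-60,14.5,0),(0,-35,14.5,0)])
E
```

```text
(-2.5, -123, 70, 0) pos [-0.0641, 0.0595, 0.133] rot [0.1, -0.1, -0.4]
(-2.5, -123, 14.5, 0) pos [-0.0642, 0.0594, 0.1885] rot [0.1, -0.1, -0.4]
(-2.5, -100, 14.5, 0) pos [-0.0412, 0.0592, 0.1886] rot [0.1, -0.1, -0.4]
(-2, -60, 14.5, 0) pos [-0.0012, 0.0595, 0.1886] rot [0.1, -0.1, -0.4]
(0, -35, 14.5, 0) pos [0.0238, 0.0613, 0.1887] rot [0.1, -0.1, -0.4]
```

Request:
arm_command(
  delta_rot=[
    [0.1, -0.1, -0.4],
    [0.1, -0.1, -0.4],
    [0.1, -0.1, -0.4],
    [0.1, -0.1, -0.4],
    [0.1, -0.1, -0.4],
    [0.1, -0.1, -0.4],
    [0.1, -0.1, -0.4],
    [0.1, -0.1, -0.4],
    [0.1, -0.1, -0.4],
    [0.1, -0.1, -0.4],
  ],
  delta_pos=[
    [-0.014, 0.013, 0.03],
    [-0.028, 0.026, 0.06],
    [-0.042, 0.039, 0.09],
    [-0.056, 0.052, 0.115],
    [-0.064, 0.0595, 0.133],
    [-0.064, 0.0595, 0.15],
    [-0.064, 0.0595, 0.168],
    [-0.064, 0.0594, 0.18],
    [-0.064, 0.0594, 0.1865],
    [-0.064, 0.0594, 0.1865],
  ],
  gripper=[0.58, 0.58, 0.58, 0.58, 0.58, 0.58, 0.58, 0.58, 0.58, 0.58],
)

```text
time: 2.47
position: [0.5585, 0.1341, 0.015]
tool_rot: [0.622, 0.783, -0.001, -0.001]
ft_force: [-0.4, -0.1, 0.1]
grip_width: 0.0185
grip_force: 0.0
```

Run:
```python
from h import *
where();go([(-2.5,-111,14.5,0),(-2,-60,14.5,0),(0,-35,14.5,0),(0,51,14.5,0)])
```

```text
t 2.47 tray [  -3.5 -121.7] z 15.0 h 0.2 w 18.5 F [-0.4 -0.1  0.1]
(-2.5, -111, 14.5, 0) pos [0.0107, 0.0011, 0.0005] rot [-0.1, 0.0, 0.2]
(-2, -60, 14.5, 0) pos [0.0617, 0.0017, 0.0005] rot [-0.1, 0.0, 0.2]
(0, -35, 14.5, 0) pos [0.0867, 0.0038, 0.0005] rot [-0.1, 0.0, 0.2]
(0, 51, 14.5, 0) pos [0.1727, 0.0041, 0.0004] rot [-0.1, 0.0, 0.2]
```

Request:
arm_command(
  delta_rot=[
    [0, 0, 0.2],
    [0, 0, 0.2],
    [0, 0, 0.2],
    [0, 0, 0.2],
    [0, 0, 0.2],
    [0, 0, 0.2],
    [0, 0, 0.2],
    [0, 0, 0.2],
    [0, 0, 0.2],
    [0, 0, 0.2],
    [0, 0, 0.2],
    [0, 0, 0.2],
  ],
  delta_pos=[
    [0.004, 0.001, 0],
    [0.008, 0.001, 0],
    [0.014, 0.001, 0],
    [0.021, 0.001, 0],
    [0.028, 0.001, 0],
    [0.035, 0.001, 0],
    [0.042, 0.0015, 0],
    [0.05, 0.0015, 0],
    [0.058, 0.002, 0],
    [0.067, 0.003, 0],
    [0.076, 0.0035, 0],
    [0.08, 0.0038, 0],
  ],
  gripper=[0.58, 0.58, 0.58, 0.58, 0.58, 0.58, 0.58, 0.58, 0.58, 0.58, 0.58, 0.58],
)

```text
time: 3.47
position: [0.5446, 0.2134, 0.0162]
tool_rot: [0.624, 0.782, -0.0, 0.0]
ft_force: [-0.8, -0.0, 0.2]
grip_width: 0.018
grip_force: 0.2
```

```bash
cat >> h.py <<'E'
def cores(n='scene',z=.019):
    c=viewer.camera(n)
    if n=='wrist':
        s=status.get_obs();M=np.eye(4);M[:3,:3]=Ro.from_quat(s['tool_rot']).as_matrix();M[:3,3]=s['position'];c['pose']=M@c['mount']
    H,S,V=cv2.split(cv2.cvtColor(c['pixels'],cv2.COLOR_BGR2HSV))
    k,l,st,ce=cv2.connectedComponentsWithStats(((H>20)&(H<35)&(S>140)&(V>80)).astype(np.uint8))
    for i in range(1,k):
        t=tray(onplane(c,ce[i],z))[0]*1e3
        if st[i,4]>12 and abs(t[0])<120 and -160<t[1]<110: print(n,'core',st[i].tolist(),t.round(1))
    return c
E
python3 - <<'E'
from h import *
where();cores('wrist');c=cores('scene');cores('top');cv2.imwrite('pics/s1.png',cv2.resize(c['pixels'][180:280,220:430],None,fx=3.5,fy=3.5))
go([(0,-35,14.5,0),(0,51,14.5,0)])
E
```

```text
t 3.47 tray [  0.6 -41.3] z 16.2 h -0.0 w 18.0 F [-0.8 -0.   0.2]
wrist core [298, 189, 45, 48, 1349] [  0.9 -19.7]
scene core [320, 213, 8, 11, 42] [-16.7 -26.6]
scene core [369, 217, 13, 12, 131] [  40.5 -117. ]
scene core [333, 238, 14, 13, 156] [ -68.1 -105.5]
(0, -35, 14.5, 0) pos [0.0073, -0.0005, 0.0016] rot [-0.0, 0.1, -0.1]
(0, 51, 14.5, 0) pos [0.0933, -0.0006, 0.0015] rot [-0.0, 0.1, -0.1]
```

View pics/s1.png

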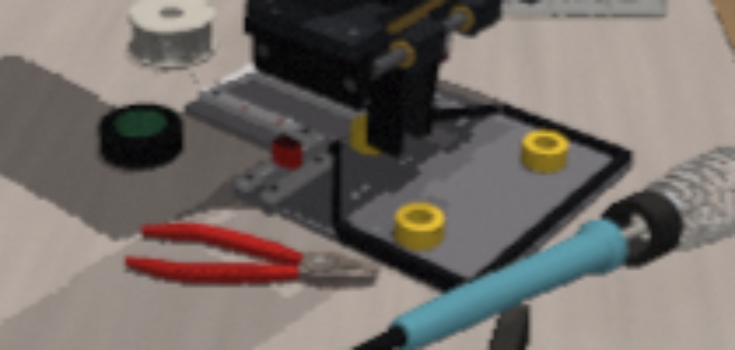

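The crop shows the core held in the fingertip cradle at the funnel, at about (370,130). The other two cores are untouched. I'll keep pushing.

Request:
arm_command(
  delta_rot=[
    [0, 0, -0.1],
    [0, 0, -0.1],
    [0, 0, -0.1],
    [0, 0, -0.1],
    [0, 0, -0.1],
    [0, 0, -0.1],
    [0, 0, -0.1],
    [0, 0, -0.1],
    [0, 0, -0.1],
    [0, 0, -0.1],
    [0, 0, -0.1],
    [0, 0, -0.1],
  ],
  delta_pos=[
    [0.004, -0.0006, 0.001],
    [0.009, -0.0006, 0.0015],
    [0.015, -0.0006, 0.0015],
    [0.022, -0.0006, 0.0015],
    [0.029, -0.0006, 0.0015],
    [0.036, -0.0006, 0.0015],
    [0.043, -0.0006, 0.0015],
    [0.05, -0.0006, 0.0015],
    [0.057, -0.0006, 0.0015],
    [0.064, -0.0006, 0.0015],
    [0.068, -0.0006, 0.0015],
    [0.07, -0.0006, 0.0015],
  ],
  gripper=[0.58, 0.58, 0.58, 0.58, 0.58, 0.58, 0.58, 0.58, 0.58, 0.58, 0.58, 0.58],
)

```text
time: 4.62
position: [0.5286, 0.2809, 0.0146]
tool_rot: [0.623, 0.782, -0.0, 0.0]
ft_force: [-0.1, -1.0, 0.2]
grip_width: 0.0183
grip_force: 0.1
```

Run:
```python
from h import *
where();cores('wrist')
go([(0,50,14.5,0)])
```

```text
t 4.62 tray [ 0.1 28.1] z 14.6 h 0.0 w 18.3 F [-0.1 -1.   0.2]
wrist core [297, 190, 46, 47, 1368] [ 0.4 49.5]
(0, 50, 14.5, 0) pos [0.0219, -0.0001, 0.0001] rot [-0.0, 0.0, 0.0]
```

Request:
arm_command(
  delta_rot=[
    [0, 0, 0],
    [0, 0, 0],
    [0, 0, 0],
    [0, 0, 0],
    [0, 0, 0],
    [0, 0, 0],
    [0, 0, 0],
    [0, 0, 0],
    [0, 0, 0],
    [0, 0, 0],
  ],
  delta_pos=[
    [0.004, 0, 0],
    [0.009, 0, 0],
    [0.014, 0, 0],
    [0.018, 0, 0],
    [0.02, 0, 0],
    [0.02, 0, 0],
    [0.016, 0, 0],
    [0.01, 0, -0.01],
    [0.002, 0, -0.04],
    [-0.01, 0, -0.07],
  ],
  gripper=[0.58, 0.58, 0.58, 0.58, 0.58, 0.58, 0.58, 0.58, 0.58, 0.58],
)

```text
time: 5.5
position: [0.5299, 0.2695, 0.0846]
tool_rot: [0.623, 0.782, -0.002, -0.001]
ft_force: [0.7, 0.1, -0.9]
grip_width: 0.0184
grip_force: 0.0
```

Run:
```python
from h import *
where();a=cores('wrist');t=cores('top');s=cores('scene')
for p,q in (((447,212),(405,243)),((438,170),(430,230))):
    o1,d1=rays(t,p);o2,d2=rays(s,q);A=np.c_[d1[0],-d2[0]];k=np.linalg.lstsq(A,o2-o1,rcond=None)[0]
    m=(o1+d1[0]*k[0]+o2+d2[0]*k[1])/2;print(m.round(3),(tray(m)*1e3).round())
go([(64,-135,75,28),(64,-135,14.5,28)])
```

```text
t 5.5 tray [-1.2 16.7] z 84.6 h 0.0 w 18.4 F [ 0.7  0.1 -0.9]
wrist core [306, 134, 33, 34, 638] [ 6.1 65.8]
top core [382, 178, 11, 12, 69] [  50.  -110.5]
scene core [288, 200, 12, 10, 101] [-8.  58.5]
scene core [369, 217, 13, 12, 131] [  40.5 -117. ]
scene core [333, 238, 14, 13, 157] [ -67.9 -105.6]
[0.544 0.03  0.057] [ -41. -220.]
[0.638 0.046 0.039] [  54. -225.]
(64, -135, 75, 28) pos [-0.1508, 0.0617, 0.0133] rot [0.3, 0.1, -28.1]
(64, -135, 14.5, 28) pos [-0.1508, 0.0614, 0.0738] rot [0.3, 0.1, -28.1]
```

Run:
```python
from h import *
go([(60,-138,60,20),(60,-138,14.5,20)])
```

```text
(60, -138, 60, 20) pos [-0.1538, 0.0577, 0.0283] rot [0.3, 0.1, -20.1]
(60, -138, 14.5, 20) pos [-0.1538, 0.0574, 0.0738] rot [0.3, 0.1, -20.1]
```

Request:
arm_command(
  delta_rot=[
    [0.1, 0, -4],
    [0.2, 0, -8],
    [0.3, 0.1, -12],
    [0.3, 0.1, -16],
    [0.3, 0.1, -20],
    [0.3, 0.1, -20],
    [0.3, 0.1, -20],
    [0.3, 0.1, -20],
    [0.3, 0.1, -20],
    [0.3, 0.1, -20],
  ],
  delta_pos=[
    [-0.03, 0.011, 0],
    [-0.06, 0.022, 0],
    [-0.09, 0.033, 0],
    [-0.12, 0.044, 0.01],
    [-0.154, 0.057, 0.02],
    [-0.154, 0.057, 0.035],
    [-0.154, 0.0575, 0.055],
    [-0.154, 0.0575, 0.068],
    [-0.154, 0.0574, 0.0738],
    [-0.154, 0.0574, 0.0738],
  ],
  gripper=[0.58, 0.58, 0.58, 0.58, 0.58, 0.58, 0.58, 0.58, 0.58, 0.58],
)

```text
time: 6.48
position: [0.6201, 0.1321, 0.0121]
tool_rot: [0.477, 0.879, -0.004, -0.003]
ft_force: [-3.4, -3.4, 9.6]
grip_width: 0.0182
grip_force: 5.0
```

Run:
```python
from h import *
where();cores('wrist')
go([(56.7,-128,14.5,20),(31,-88,14.5,20),(6.7,-48.3,14.5,20),(3,-46,14.5,10),(0,-43,14.5,0),(0,-35,14.5,0)])
```

```text
t 6.48 tray [  56.  -137.3] z 12.1 h 20.1 w 18.2 F [-3.4 -3.4  9.6]
wrist core [108, 86, 64, 53, 2090] [-57.6 -97.4]
wrist core [300, 177, 47, 49, 1401] [  48.8 -109.3]
(56.7, -128, 14.5, 20) pos [0.0086, 0.0038, -0.0024] rot [-0.5, -0.1, 0.1]
(31, -88, 14.5, 20) pos [0.0549, -0.0065, -0.0023] rot [-0.5, -0.1, 0.1]
(6.7, -48.3, 14.5, 20) pos [0.1006, -0.0157, -0.0021] rot [-0.5, -0.1, 0.1]
(3, -46, 14.5, 10) pos [0.104, -0.0184, -0.0021] rot [-0.5, -0.0, 10.1]
(0, -43, 14.5, 0) pos [0.1079, -0.0202, -0.0021] rot [-0.5, 0.0, 20.1]
(0, -35, 14.5, 0) pos [0.1154, -0.0174, -0.0021] rot [-0.5, 0.0, 20.1]
```

Request:
arm_command(
  delta_rot=[
    [-0.3, 0, 0],
    [-0.5, 0, 0],
  ],
  delta_pos=[
    [0, 0, -0.003],
    [0.001, 0, -0.003],
  ],
  gripper=[0.58, 0.58],
)

```text
time: 6.7
position: [0.6207, 0.1341, 0.0142]
tool_rot: [0.478, 0.878, 0.002, 0.0]
ft_force: [0.8, 0.4, -0.8]
grip_width: 0.0183
grip_force: 0.0
```

Run:
```python
from h import *
where()
go([(56,-127,14.5,20),(31,-88,14.5,20),(6.7,-48.3,14.5,20),(3,-46,14.5,10),(0,-43,14.5,0),(0,-35,14.5,0)])
```

```text
t 6.7 tray [  57.1 -135.5] z 14.2 h 20.0 w 18.3 F [ 0.8  0.4 -0.8]
(56, -127, 14.5, 20) pos [0.0084, 0.0019, -0.0002] rot [0.2, -0.1, 0.0]
(31, -88, 14.5, 20) pos [0.0536, -0.0083, -0.0002] rot [0.2, -0.1, 0.0]
(6.7, -48.3, 14.5, 20) pos [0.0992, -0.0175, -0.0001] rot [0.2, -0.1, 0.0]
(3, -46, 14.5, 10) pos [0.1026, -0.0202, -0.0001] rot [0.2, -0.1, 10.0]
(0, -43, 14.5, 0) pos [0.1065, -0.022, -0.0001] rot [0.2, -0.1, 20.0]
(0, -35, 14.5, 0) pos [0.114, -0.0193, -0.0001] rot [0.2, -0.1, 20.0]
```

Request:
arm_command(
  delta_rot=[
    [0, 0, 0],
    [0, 0, 0],
    [0, 0, 0],
    [0, 0, 0],
    [0, 0, 0],
    [0, 0, 0],
    [0, 0, 0],
    [0, 0, 0],
    [0, 0, 0],
    [0, 0, 0],
    [0, 0, 0],
    [0, 0, 0],
  ],
  delta_pos=[
    [0.004, 0.001, -0.0005],
    [0.009, 0.001, -0.0005],
    [0.016, 0, -0.0005],
    [0.024, -0.002, -0.0005],
    [0.032, -0.0035, -0.0005],
    [0.04, -0.005, -0.0005],
    [0.048, -0.007, -0.0005],
    [0.056, -0.0085, -0.0005],
    [0.064, -0.0105, -0.0005],
    [0.072, -0.012, -0.0005],
    [0.078, -0.013, -0.0005],
    [0.08, -0.0135, -0.0005],
  ],
  gripper=[0.58, 0.58, 0.58, 0.58, 0.58, 0.58, 0.58, 0.58, 0.58, 0.58, 0.58, 0.58],
)

```text
time: 7.7
position: [0.565, 0.1946, 0.0146]
tool_rot: [0.478, 0.879, 0.002, -0.0]
ft_force: [-0.9, -0.7, -0.2]
grip_width: 0.0184
grip_force: 0.1
```

Run:
```python
from h import *
where();cores('wrist')
go([(6.7,-51,14.5,20),(3,-48,14.5,10),(0,-44,14.5,0),(0,-35,14.5,0)])
```

```text
t 7.7 tray [ 16.3 -64.2] z 14.6 h 20.1 w 18.4 F [-0.9 -0.7 -0.2]
wrist core [353, 0, 56, 34, 1201] [ 1.9 59.6]
wrist core [297, 189, 46, 48, 1376] [  9.7 -44.1]
wrist core [158, 232, 23, 18, 81] [-67.8 -89.3]
(6.7, -51, 14.5, 20) pos [0.0159, -0.0046, 0.0001] rot [0.2, -0.1, 0.0]
(3, -48, 14.5, 10) pos [0.02, -0.007, 0.0001] rot [0.1, -0.1, 10.0]
(0, -44, 14.5, 0) pos [0.0247, -0.0085, 0.0001] rot [0.1, -0.2, 20.0]
(0, -35, 14.5, 0) pos [0.0332, -0.0054, 0.0002] rot [0.1, -0.2, 20.0]
```

Request:
arm_command(
  delta_rot=[
    [0, 0, 0],
    [0, 0, 0],
    [0, 0, 3],
    [0, 0, 6],
    [0, 0, 10],
    [0, -0.1, 13],
    [0, -0.1, 17],
    [0, -0.1, 20],
    [0, -0.1, 20],
    [0, -0.1, 20],
  ],
  delta_pos=[
    [0.005, -0.0015, 0],
    [0.011, -0.003, 0],
    [0.016, -0.0046, 0],
    [0.018, -0.0055, 0],
    [0.02, -0.007, 0],
    [0.0215, -0.0075, 0],
    [0.0235, -0.008, 0],
    [0.026, -0.008, 0],
    [0.0285, -0.007, 0],
    [0.03, -0.0065, 0],
  ],
  gripper=[0.58, 0.58, 0.58, 0.58, 0.58, 0.58, 0.58, 0.58, 0.58, 0.58],
)

```text
time: 8.58
position: [0.5442, 0.2156, 0.0146]
tool_rot: [0.623, 0.782, 0.001, 0.0]
ft_force: [0.5, -0.4, -0.2]
grip_width: 0.0184
grip_force: 0.1
```

Run:
```python
from h import *
where();cores('wrist')
go([(0,-30,14.5,0),(0,22,14.5,0)])
```

```text
t 8.58 tray [  0.7 -39. ] z 14.6 h 0.1 w 18.4 F [ 0.5 -0.4 -0.2]
wrist core [293, 19, 53, 61, 1977] [ 0.4 68.3]
wrist core [297, 189, 46, 48, 1376] [  1.  -17.4]
(0, -30, 14.5, 0) pos [0.0088, -0.0007, 0.0001] rot [0.2, -0.1, 0.1]
(0, 22, 14.5, 0) pos [0.0608, -0.0006, 0.0002] rot [0.2, -0.1, 0.1]
```

Request:
arm_command(
  delta_rot=[
    [0, 0, 0],
    [0, 0, 0],
    [0, 0, 0],
    [0, 0, 0],
    [0, 0, 0],
    [0, 0, 0],
    [0, 0, 0],
    [0, 0, 0],
    [0, 0, 0],
    [0, 0, 0],
    [0, 0, 0],
    [0, 0, 0],
  ],
  delta_pos=[
    [0.004, -0.0005, 0],
    [0.009, -0.0006, 0],
    [0.015, -0.0006, 0],
    [0.022, -0.0006, 0],
    [0.029, -0.0006, 0],
    [0.036, -0.0006, 0],
    [0.043, -0.0006, 0],
    [0.05, -0.0006, 0],
    [0.056, -0.0006, 0],
    [0.06, -0.0006, 0],
    [0.062, -0.0006, 0],
    [0.062, -0.0006, 0],
  ],
  gripper=[0.58, 0.58, 0.58, 0.58, 0.58, 0.58, 0.58, 0.58, 0.58, 0.58, 0.58, 0.58],
)

```text
time: 9.63
position: [0.5298, 0.2762, 0.0147]
tool_rot: [0.623, 0.782, 0.001, 0.0]
ft_force: [-0.1, -0.5, -0.1]
grip_width: 0.0182
grip_force: 0.0
```

Request:
arm_command(
  delta_rot=[
    [0, 0, 0],
    [0, 0, 0],
    [0, 0, 0],
    [0, 0, 0],
    [0, 0, 0],
  ],
  delta_pos=[
    [-0.005, 0, 0],
    [-0.012, 0, -0.01],
    [-0.02, 0, -0.035],
    [-0.025, 0, -0.05],
    [-0.025, 0, -0.05],
  ],
  gripper=[0.58, 0.58, 0.58, 0.58, 0.58],
)

```text
time: 10.05
position: [0.5384, 0.25, 0.0683]
tool_rot: [0.624, 0.781, 0.004, 0.003]
ft_force: [0.1, 0.1, 0.7]
grip_width: 0.0185
grip_force: 0.0
```

Run:
```python
from h import *
cores('scene');cores('top');where();cores('wrist')
go([(-67,-124,65,-20),(-67,-124,14.5,-20)])
```

```text
scene core [287, 199, 22, 15, 194] [-8.2 46.9]
scene core [333, 238, 14, 13, 157] [ -68.1 -105.6]
top core [308, 216, 7, 11, 33] [ 0.5 76.5]
t 10.15 tray [ 0.6 -3.3] z 65.6 h -0.1 w 18.0 F [ 0.1  0.2 -0.6]
wrist core [300, 101, 38, 76, 1572] [-0.5 58.6]
(-67, -124, 65, -20) pos [-0.1211, -0.0667, -0.0005] rot [0.1, -0.1, 19.9]
(-67, -124, 14.5, -20) pos [-0.1211, -0.0668, 0.05] rot [0.1, -0.1, 19.9]
```

Run:
```python
from h import *
go([(-73,-123,65,-30),(-73,-123,17,-30)])
```

```text
(-73, -123, 65, -30) pos [-0.1201, -0.0727, -0.0006] rot [0.1, -0.1, 29.9]
(-73, -123, 17, -30) pos [-0.1201, -0.0728, 0.0474] rot [0.1, -0.1, 29.9]
```

Request:
arm_command(
  delta_rot=[
    [0, 0, 5],
    [0, 0, 10],
    [0, 0, 15],
    [0.1, -0.1, 20],
    [0.1, -0.1, 25],
    [0.1, -0.1, 30],
    [0.1, -0.1, 30],
    [0.1, -0.1, 30],
    [0.1, -0.1, 30],
    [0.1, -0.1, 30],
    [0.1, -0.1, 30],
  ],
  delta_pos=[
    [-0.02, -0.012, 0],
    [-0.044, -0.026, 0],
    [-0.068, -0.041, 0],
    [-0.092, -0.056, 0],
    [-0.112, -0.068, 0],
    [-0.12, -0.073, 0],
    [-0.12, -0.073, 0.01],
    [-0.12, -0.073, 0.025],
    [-0.12, -0.073, 0.038],
    [-0.12, -0.073, 0.046],
    [-0.12, -0.073, 0.046],
  ],
  gripper=[0.58, 0.58, 0.58, 0.58, 0.58, 0.58, 0.58, 0.58, 0.58, 0.58, 0.58],
)

```text
time: 11.12
position: [0.4897, 0.1186, 0.0159]
tool_rot: [0.804, 0.595, -0.001, -0.001]
ft_force: [-0.3, 1.2, 0.2]
grip_width: 0.0184
grip_force: 0.0
```

Run:
```python
from h import *
where();cores('wrist');where()
go([(-73,-123,14.5,-30),(-67,-114,14.5,-30),(-22,-62,14.5,-30),(-9.7,-47,14.5,-30)])
```

```text
t 11.12 tray [ -74.1 -121.4] z 15.9 h -29.9 w 18.4 F [-0.3  1.2  0.2]
wrist core [299, 178, 46, 48, 1351] [-59.1 -97.8]
t 11.17 tray [ -73.6 -121.6] z 16.8 h -29.9 w 18.8 F [0.4 0.3 0.5]
(-73, -123, 14.5, -30) pos [-0.0009, 0.0013, 0.0023] rot [-0.1, 0.0, 0.1]
(-67, -114, 14.5, -30) pos [0.0099, 0.002, 0.0023] rot [-0.1, 0.0, 0.1]
(-22, -62, 14.5, -30) pos [0.0774, 0.0151, 0.0022] rot [-0.1, 0.0, 0.1]
(-9.7, -47, 14.5, -30) pos [0.0965, 0.0183, 0.0022] rot [-0.1, 0.0, 0.1]
```

Request:
arm_command(
  delta_rot=[
    [0, 0, 0],
    [0, 0, 0],
    [0, 0, 0],
    [0, 0, 0],
    [0, 0, 0],
    [0, 0, 0],
    [0, 0, 0],
    [0, 0, 0],
    [0, 0, 0],
    [0, 0, 0],
    [0, 0, 0],
    [0, 0, 0],
  ],
  delta_pos=[
    [0.003, 0.001, 0.002],
    [0.008, 0.002, 0.002],
    [0.014, 0.003, 0.002],
    [0.021, 0.004, 0.002],
    [0.028, 0.0055, 0.002],
    [0.035, 0.007, 0.002],
    [0.042, 0.0085, 0.002],
    [0.049, 0.01, 0.002],
    [0.056, 0.011, 0.002],
    [0.063, 0.0125, 0.002],
    [0.07, 0.014, 0.002],
    [0.072, 0.0145, 0.002],
  ],
  gripper=[0.58, 0.58, 0.58, 0.58, 0.58, 0.58, 0.58, 0.58, 0.58, 0.58, 0.58, 0.58],
)

```text
time: 12.17
position: [0.5271, 0.1837, 0.0164]
tool_rot: [0.804, 0.594, 0.001, 0.0]
ft_force: [-0.7, 0.2, 0.3]
grip_width: 0.0184
grip_force: 0.1
```

Run:
```python
from h import *
where();cores('wrist');where()
go([(-14,-55,14.5,-30),(-7,-52,14.5,-15),(0,-46,14.5,0),(0,-39,14.5,0)])
```

```text
t 12.17 tray [-23.1 -66.4] z 16.4 h -30.0 w 18.4 F [-0.7  0.2  0.3]
wrist core [195, 0, 85, 81, 3041] [-0.7 49.7]
wrist core [297, 189, 45, 47, 1340] [-12.7 -47.8]
t 12.22 tray [-23.3 -66.5] z 16.4 h -30.0 w 18.0 F [1.3 0.6 0.8]
(-14, -55, 14.5, -30) pos [0.0146, 0.0023, 0.0019] rot [0.1, -0.1, 0.0]
(-7, -52, 14.5, -15) pos [0.0207, 0.0068, 0.0019] rot [0.1, -0.0, -15.0]
(0, -46, 14.5, 0) pos [0.0294, 0.0099, 0.0019] rot [0.1, -0.0, -30.0]
(0, -39, 14.5, 0) pos [0.0354, 0.0064, 0.0019] rot [0.1, -0.0, -30.0]
```

Request:
arm_command(
  delta_rot=[
    [0, 0, 0],
    [0, 0, 0],
    [0, 0, 0],
    [0, 0, -3],
    [0, 0, -7],
    [0, 0, -11],
    [0, 0, -15],
    [0, 0, -20],
    [0, 0, -25],
    [0, 0, -30],
    [0, 0, -30],
    [0, 0, -30],
  ],
  delta_pos=[
    [0.004, 0.0007, 0.001],
    [0.009, 0.0015, 0.0018],
    [0.0145, 0.0023, 0.0018],
    [0.016, 0.0033, 0.0018],
    [0.0175, 0.0045, 0.0018],
    [0.019, 0.0056, 0.0018],
    [0.0207, 0.0068, 0.0018],
    [0.0235, 0.008, 0.0018],
    [0.0265, 0.009, 0.0018],
    [0.0294, 0.0099, 0.0018],
    [0.0325, 0.008, 0.0018],
    [0.0355, 0.0064, 0.0018],
  ],
  gripper=[0.58, 0.58, 0.58, 0.58, 0.58, 0.58, 0.58, 0.58, 0.58, 0.58, 0.58, 0.58],
)

```text
time: 13.22
position: [0.5427, 0.215, 0.0145]
tool_rot: [0.624, 0.781, 0.0, 0.0]
ft_force: [-0.2, 0.1, -0.6]
grip_width: 0.0182
grip_force: 0.1
```

Run:
```python
from h import *
cores('wrist');where()
go([(0,-30,14.5,0),(0,-1.5,14.5,0)])
```

```text
wrist core [295, 12, 53, 114, 3569] [ 0.1 60.1]
wrist core [297, 190, 46, 48, 1382] [ -0.6 -17.2]
t 13.27 tray [ -1.1 -38.7] z 14.5 h -0.1 w 18.3 F [-0.5  0.5  0.8]
(0, -30, 14.5, 0) pos [0.0087, 0.0011, -0.0] rot [0.0, -0.0, -0.1]
(0, -1.5, 14.5, 0) pos [0.0372, 0.001, 0.0] rot [0.0, -0.0, -0.1]
```

Request:
arm_command(
  delta_rot=[
    [0, 0, 0],
    [0, 0, 0],
    [0, 0, 0],
    [0, 0, 0],
    [0, 0, 0],
    [0, 0, 0],
    [0, 0, 0],
    [0, 0, 0],
    [0, 0, 0],
  ],
  delta_pos=[
    [0.004, 0.0005, 0],
    [0.009, 0.001, 0],
    [0.015, 0.001, 0],
    [0.021, 0.001, 0],
    [0.027, 0.001, 0],
    [0.032, 0.001, 0],
    [0.035, 0.001, 0],
    [0.036, 0.001, 0],
    [0.036, 0.001, 0],
  ],
  gripper=[0.58, 0.58, 0.58, 0.58, 0.58, 0.58, 0.58, 0.58, 0.58],
)

```text
time: 14.02
position: [0.5355, 0.2502, 0.0145]
tool_rot: [0.623, 0.782, 0.0, 0.0]
ft_force: [-0.4, -0.2, -0.6]
grip_width: 0.0184
grip_force: 0.0
```

Run:
```python
from h import *
where();c=cores('wrist');np.savez('w1.npz',**c);cv2.imwrite('pics/w1.png',c['pixels'])
```

```text
t 14.02 tray [-0.  -3.3] z 14.5 h 0.0 w 18.4 F [-0.4 -0.2 -0.6]
wrist core [296, 91, 50, 146, 4171] [ 0.4 46. ]
```

View pics/w1.png

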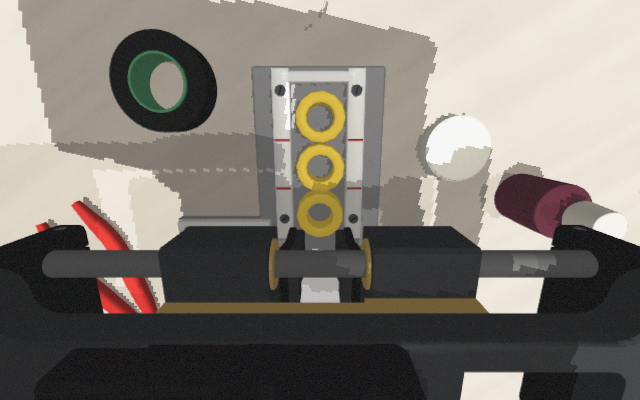

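The view shows three cores in a row in the slot at (320,116), (320,166) and (320,213), with a small gap left at the end stop. I'll nudge 2 mm more, retreat and move to the tab.

Request:
arm_command(
  delta_rot=[
    [0, 0, 0],
    [0, 0, 0],
    [0, 0, 0],
    [0, 0, 0],
    [0, 0, 0],
    [0, 0, 0],
    [0, 0, 0],
    [0, 0, 0],
    [0, 0, 0],
  ],
  delta_pos=[
    [0.001, 0, 0],
    [0.002, 0, 0],
    [0.002, 0, 0],
    [-0.003, 0, 0],
    [-0.01, 0, 0],
    [-0.015, 0, -0.02],
    [-0.02, 0, -0.05],
    [-0.02, 0, -0.055],
    [-0.02, 0, -0.055],
  ],
  gripper=[0.58, 0.58, 0.58, 0.58, 0.58, 0.58, 0.9, 1, 1],
)

```text
time: 14.82
position: [0.5422, 0.23, 0.0718]
tool_rot: [0.624, 0.782, 0.002, 0.002]
ft_force: [0.5, 0.5, 0.5]
grip_width: 0.0059
grip_force: 0.0
```

Run:
```python
from h import *
where();cores('wrist');where();go([(-90,-4.5,65,0),(-90,-4.5,19,0)])
```

```text
t 14.82 tray [  1.9 -24.6] z 71.8 h -0.1 w 5.9 F [0.5 0.5 0.5]
wrist core [299, 67, 37, 115, 2329] [-0.9 48. ]
t 14.87 tray [  0.7 -24.3] z 70.4 h -0.0 w 3.6 F [-0.4 -0.5 -0.2]
(-90, -4.5, 65, 0) pos [0.0197, -0.0907, 0.0051] rot [0.2, 0.0, -0.0]
(-90, -4.5, 19, 0) pos [0.0197, -0.0908, 0.0511] rot [0.2, 0.0, -0.0]
```

Request:
arm_command(
  delta_rot=[
    [0, 0, 0],
    [0, 0, 0],
    [0, 0, 0],
    [0, 0, 0],
    [0, 0, 0],
    [0, 0, 0],
    [0, 0, 0],
    [0, 0, 0],
    [0, 0, 0],
    [0, 0, 0],
  ],
  delta_pos=[
    [0.005, -0.025, 0],
    [0.01, -0.05, 0],
    [0.015, -0.075, 0],
    [0.02, -0.09, 0],
    [0.02, -0.091, 0.015],
    [0.02, -0.091, 0.03],
    [0.02, -0.091, 0.043],
    [0.02, -0.091, 0.05],
    [0.02, -0.091, 0.05],
    [0.02, -0.091, 0.05],
  ],
  gripper=[1, 1, 1, 1, 1, 1, 1, 1, 1, 1],
)

```text
time: 15.7
position: [0.4463, 0.2294, 0.0187]
tool_rot: [0.623, 0.782, -0.001, -0.0]
ft_force: [0.1, 0.5, -0.1]
grip_width: 0.0003
grip_force: 0.0
```

Run:
```python
from h import *
where();c=cores('wrist');cv2.imwrite('pics/w2.png',c['pixels']);where();go([(-80,-4.5,18,0),(-46,-4.5,18,0)])
```

```text
t 15.7 tray [-91.7  -3.7] z 18.7 h -0.0 w 0.3 F [ 0.1  0.5 -0.1]
wrist core [446, 89, 69, 143, 5478] [-1.1 47.8]
t 15.75 tray [-91.1  -3.7] z 19.3 h -0.0 w 0.6 F [-0.8 -0.8  0.2]
(-80, -4.5, 18, 0) pos [-0.0008, 0.0111, 0.0013] rot [-0.0, 0.0, -0.0]
(-46, -4.5, 18, 0) pos [-0.0008, 0.0451, 0.0013] rot [-0.0, 0.0, -0.0]
```

View pics/w2.png

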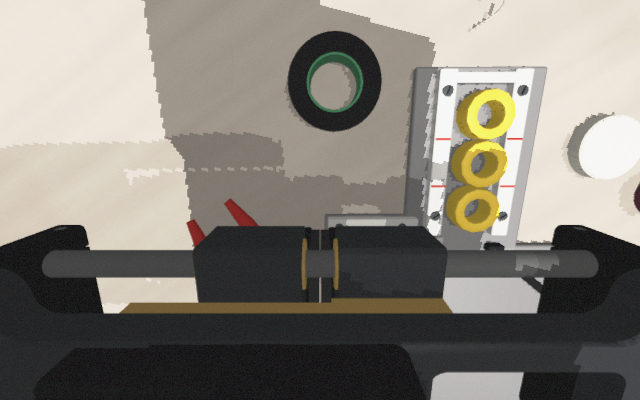

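The three cores sit in the slot at (485,114), (478,163) and (472,210). The closed fingers are beside the tab's track, so I'll push the gate now.

Request:
arm_command(
  delta_rot=[
    [0, 0, 0],
    [0, 0, 0],
    [0, 0, 0],
    [0, 0, 0],
    [0, 0, 0],
    [0, 0, 0],
    [0, 0, 0],
    [0, 0, 0],
    [0, 0, 0],
    [0, 0, 0],
    [0, 0, 0],
    [0, 0, 0],
  ],
  delta_pos=[
    [-0.0008, 0.004, 0.001],
    [-0.0008, 0.008, 0.001],
    [-0.0008, 0.012, 0.001],
    [-0.0008, 0.016, 0.001],
    [-0.0008, 0.02, 0.001],
    [-0.0008, 0.024, 0.001],
    [-0.0008, 0.028, 0.001],
    [-0.0008, 0.032, 0.001],
    [-0.0008, 0.036, 0.001],
    [-0.0008, 0.039, 0.001],
    [-0.0008, 0.041, 0.001],
    [-0.0008, 0.041, 0.001],
  ],
  gripper=[1, 1, 1, 1, 1, 1, 1, 1, 1, 1, 1, 1],
)

```text
time: 16.75
position: [0.4879, 0.2382, 0.0185]
tool_rot: [0.623, 0.782, 0.001, 0.001]
ft_force: [-0.1, -0.3, 0.6]
grip_width: 0.0003
grip_force: 0.0
```

```bash
cat >> h.py <<'E'
def tab():
    for n in('scene','top'):
        c=viewer.camera(n)
        H,S,V=cv2.split(cv2.cvtColor(c['pixels'],cv2.COLOR_BGR2HSV))
        k,l,st,ce=cv2.connectedComponentsWithStats((((H<8)|(H>172))&(S>120)&(V>50)).astype(np.uint8))
        for i in range(1,k):
            t=tray(onplane(c,ce[i],.022))[0]*1e3
            if st[i,4]>5 and -85<t[0]<20 and -40<t[1]<40: print(n,'tab',st[i].tolist(),t.round(1))
E
python3 - <<'E'
from h import *
where();tab()
E
```

```text
t 16.75 tray [-49.1  -4.5] z 18.5 h -0.0 w 0.3 F [-0.1 -0.3  0.6]
scene tab [311, 217, 3, 7, 10] [-37.5 -16.5]
```

Request:
arm_command(
  delta_rot=[
    [0, 0, 0],
    [0, 0, 0],
    [0, 0, 0],
    [0, 0, 0],
    [0, 0, 0],
  ],
  delta_pos=[
    [0, 0.001, 0],
    [0, 0.002, 0],
    [0, 0.003, 0],
    [0, 0.004, 0],
    [0, 0.004, 0],
  ],
  gripper=[1, 1, 1, 1, 1],
)

```text
time: 17.27
position: [0.4911, 0.2389, 0.0185]
tool_rot: [0.623, 0.782, 0.0, 0.0]
ft_force: [-1.3, 0.3, 0.7]
grip_width: 0.0004
grip_force: 0.4
```

Request:
arm_command(
  delta_rot=[
    [0, 0, 0],
    [0, 0, 0],
    [0, 0, 0],
    [0, 0, 0],
    [0, 0, 0],
    [0, 0, 0],
  ],
  delta_pos=[
    [0, 0.001, 0],
    [0, 0.002, 0],
    [0, 0.003, 0],
    [0, 0.004, 0],
    [0, 0.004, 0],
    [0, 0.004, 0],
  ],
  gripper=[1, 1, 1, 1, 1, 1],
)

```text
time: 17.77
position: [0.4952, 0.2399, 0.0185]
tool_rot: [0.623, 0.782, 0.0, 0.0]
ft_force: [-1.1, -1.4, -1.3]
grip_width: 0.0005
grip_force: 0.3
```

Run:
```python
from h import *
where();tab();where()
```

```text
t 17.77 tray [-41.6  -4.5] z 18.5 h -0.0 w 0.5 F [-1.1 -1.4 -1.3]
scene tab [313, 216, 3, 7, 12] [-30.6 -16.5]
t 17.87 tray [-41.6  -4.5] z 18.6 h -0.0 w 0.2 F [-1.7 -0.5 -1.3]
```

Request:
arm_command(
  delta_rot=[
    [0, 0, 0],
    [0, 0, 0],
    [0, 0, 0],
    [0, 0, 0],
    [0, 0, 0],
    [0, 0, 0],
  ],
  delta_pos=[
    [0, 0.001, 0],
    [0, 0.002, 0],
    [0, 0.003, 0],
    [0, 0.004, 0],
    [0, 0.004, 0],
    [0, 0.004, 0],
  ],
  gripper=[1, 1, 1, 1, 1, 1],
)

```text
time: 18.37
position: [0.4961, 0.2401, 0.0183]
tool_rot: [0.623, 0.782, -0.002, -0.002]
ft_force: [-6.0, -1.1, 3.2]
grip_width: 0.0002
grip_force: 2.7
```

Run:
```python
from h import *
where();tab();where()
```

```text
t 18.37 tray [-40.8  -4.4] z 18.3 h 0.0 w 0.2 F [-6.  -1.1  3.2]
scene tab [313, 217, 3, 6, 7] [-33.2 -19.2]
t 18.47 tray [-40.8  -4.5] z 18.3 h 0.0 w 0.3 F [-4.5 -1.8  4. ]
```

Motion has stalled with the force rising to about 6 N, so the gate is against its stop. I'll retreat and check.

Request:
arm_command(
  delta_rot=[
    [0, 0, 0],
    [0, 0, 0],
    [0, 0, 0],
    [0, 0, 0],
    [0, 0, 0],
    [0, 0, 0],
    [0, 0, 0],
    [0, 0, 0],
    [0, 0, 0],
    [0, 0, 0],
    [0, 0, 0],
  ],
  delta_pos=[
    [0, -0.006, 0],
    [0, -0.012, 0],
    [0, -0.018, 0],
    [0, -0.018, -0.03],
    [-0.01, -0.018, -0.06],
    [-0.03, -0.018, -0.09],
    [-0.06, -0.018, -0.12],
    [-0.09, -0.01, -0.14],
    [-0.1, 0, -0.14],
    [-0.1, 0, -0.14],
    [-0.1, 0, -0.14],
  ],
  gripper=[1, 1, 1, 1, 1, 1, 1, 1, 1, 1, 1],
)

```text
time: 19.38
position: [0.5209, 0.1431, 0.1579]
tool_rot: [0.624, 0.781, 0.0, -0.0]
ft_force: [-0.7, -0.2, -0.7]
grip_width: 0.0004
grip_force: 0.0
```

Run:
```python
from h import *
where();tab();cores('scene');c=cores('wrist');where()
H,S,V=cv2.split(cv2.cvtColor(c['pixels'],cv2.COLOR_BGR2HSV))
s=status.get_obs();M=np.eye(4);M[:3,:3]=Ro.from_quat(s['tool_rot']).as_matrix();M[:3,3]=s['position'];c['pose']=M@c['mount']
k,l,st,ce=cv2.connectedComponentsWithStats((((H<8)|(H>172))&(S>120)&(V>50)).astype(np.uint8))
for i in range(1,k):
    if st[i,4]>20: print('red',st[i].tolist(),(tray(onplane(c,ce[i],.024))*1e3).round(1))
cv2.imwrite('pics/w3.png',cv2.resize(c['pixels'][0:240,200:460],None,fx=2.4,fy=2.4))
```

```text
t 19.38 tray [ -38.2 -104.6] z 157.9 h -0.1 w 0.4 F [-0.7 -0.2 -0.7]
scene tab [308, 215, 8, 8, 48] [-32.3 -10.9]
top tab [346, 224, 7, 4, 19] [-26.   -5.9]
scene core [287, 199, 31, 16, 259] [-6.4 38.8]
wrist core [348, 0, 31, 88, 1461] [ 0.  43.4]
t 19.58 tray [ -39.6 -103. ] z 157.0 h 0.1 w 0.5 F [-1.2  1.1 -0.8]
red [210, 70, 44, 86, 754] [[-122.5  -19.6]]
red [187, 85, 58, 76, 782] [[-145.8  -32.1]]
red [329, 86, 9, 20, 139] [[-26.4  -3.9]]
```

View pics/w3.png

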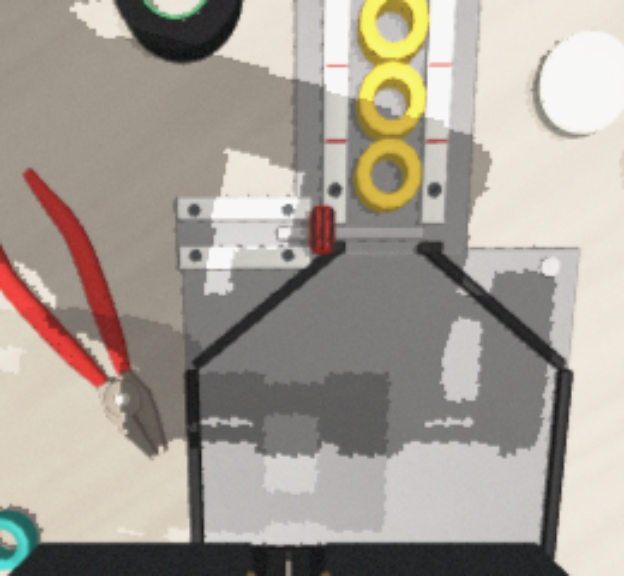

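The tab is at (322,230), which is tray x ≈ -26, so the gate is shut. The tongue spans the mouth and all three cores lie flat behind it, at (395,25), (390,98) and (388,175). The arm is clear of everything, so I'm handing in.

```bash
python3 -c "
from h import *
print(robot.hand_in())"
```

```text
the job is handed in; nothing more can be done
None
```

I swept all three cores into the slot one after another, pushed the gate shut behind them (tab at tray x ≈ -26 mm) without disturbing anything round the tray, and handed the job in at about 19.6 s; no verdict came back.

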